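# Stand the slide carrier to dry, then hold the chamber lid open

## Robot

A 7-joint arm with a two-finger parallel gripper is mounted at the origin on a cart in front of the work surface, level with it; the furniture and walls round the work are solid. World frame = base frame: x ahead of the robot, y to its left, z up, the work surface at z = 0. Lengths are in m, angles in rad, forces in N, time in s.
With the tool pointing down it reaches from about 0.425 to 0.925 m from the base axis. Payload 6.8 kg.
Tool frame: the origin (TCP) lies at the very end of the fingers, on their centre line; the grasp point (between the pads) lies 19 mm behind it (r.tcp_to_grasp is the distance from the TCP to the grasp point, in m); z points along the fingers, y is the line along which they close (so a half turn about z gives the same grasp; the last joint's range is limited). The gripper opens to 85 mm and grips with 20 to 120 N. Pads are 22 mm wide; open, the fingers measure 114 mm over their backs; the gripper's body (76 mm by 85 mm) begins 54 mm behind the grasp point. The pads swing forward as they close: fully open they stand 13 mm farther back than shut.
Start: joints at [-1.372, 0.477, 0.022, 1.555, -0.011, 1.109, -0.083], TCP at [0.204, 0.643, 0.231] pointing down, gripper open.
Joint ranges: [-2.96, 2.96], [-0.34, 2.1], [-1.41, 1.46], [0.24, 2.44], [-1.37, 4.51], [0.17, 1.92], [-2.96, 2.96]. Speed limits (rad/s): [2.39, 2.39, 3.14, 3.14, 3.14, 3.14, 3.14].

## Interface

Orientations are given as a rotation vector (axis times angle).
In Python, from bench import r gives the robot as it stands.
- The arm moves only by the tool step_arm, never from a script. Its argument "moves" is a list of rows, each a list of 7 numbers: the shift along the tool's x, y, z in mm, then the turn, a rotation vector about the tool's x, y, z in rad, then the finger opening in mm, from 0 to 85.4. A call has 1 to 8 rows; each row is the pose to reach, as a shift and turn from the pose commanded when the call began, along the tool's axes at that moment; what a row does not reach only later rows make up. A row lasts 1/10 s, in which the tool goes at most 50 mm and 8.59 degrees, less where a joint would pass 70% of its speed; a pose out of reach is approached as far as the arm can. A call with a gripper value outside its range is refused whole. The fingers move at their own pace and stop on an object; "grip_force" is the grip in N (left out, the last holds). Time passes only in rows, so rows that repeat a pose let the fingers close. It gives the time, the measured TCP pose, the force, the opening and the grip force at its end, in the units of the state.
- r.get_obs(): the state, without advancing time (a new reading comes with each control period).
- r.grab_frame(name): name is "side" or "top" or "wrist"; returns a dict with "image" (480x640x3 uint8, red, green, blue), "depth" (480x640 float32, m along the optical axis (not along the pixel's ray), 0 where there is no reading), "mtx" (3x3 intrinsics, pixels), "rvec" (rotation vector, rad) and "tvec" (3), from world to camera coordinates, as OpenCV has them. Camera axes: x right, y down, z forward; pixel columns grow to the right and rows downward; lengths in m; the calibration is good to about 2 mm. A picture is of the moment at which its call begins.
- r.hand_in(): hands the job in; it is judged then, once.
The state is a dict: "clock": time; "joints": joint angles; "qvel": joint speeds; "tau": joint torques, N m; "tcp_pos": TCP position; "orientation": TCP orientation; "contact_force": force on the tool from outside, world axes, zero at the start; "moment": the same for the moment, N m; "grip_width": finger opening in m; "gripper_force": force on a finger pad.
Only numpy, scipy, OpenCV 4.12 (cv2) and the standard library are available. Lean on these libraries where they do the work, as an engineer would, in place of code of your own. Each camera call takes 0.05 s, during which the arm holds its last target. There are 200 camera calls.

## Task

Take the slide carrier that leans in the sloping drip stand and stand it gently, upright on its long edge and fully down, in a free slot of the wire drying rack, and let it go there. Then lift the lid of the drying chamber by its bow handle to 50 degrees and hold it still there, so that a colleague can put the rack in: the lid falls shut if released, so finish while still holding it. Leave the other carrier and everything else where it is.

Things in the scene. Friction and masses are not known exactly. Their poses are not given: they have to be found in the camera images.
- carrier_centre (a point): Centre of the carrier to move: white plate 8 mm thick (x), 90 mm wide (y), 95 mm high in all (z): body 60 mm, then a central grip tab 36 mm wide, 35 mm high, also 8 mm thick. The point is 47.5 mm above the long lower edge, mid-thickness and mid-width. It starts in the drip stand's groove, leaning 20 degrees, its top towards the stand's -x; draw it out along its z.
- carrier: The same carrier, about 0.12 kg; origin at the middle of its long lower edge, z towards the tab's top. Its y is along the groove of the stand at the start.
- standing_carrier: An identical carrier already standing in the back slot (+x) of the rack, loose; origin at the middle of its lower edge, z up. Not to be moved.
- drip_stand: Grey sloping stand, fixed, base 90 x 112 x 8 mm; origin under the base's centre, front is -x. One groove, 10 mm wide, along its y, its bottom 16 mm above the worktop, leaning 20 degrees to -x, 30 mm deep along the slope.
- rack: White drying rack, fixed; base 126 (x) x 112 (y) x 6 mm, 14 mm rims at y = +-54 mm; origin under its centre. Slots at x = -40, 0 and +40 mm, each between two 6 mm wire hoops, 12 mm clear, hoops 78 mm wide along y, tops 38 mm above the worktop. A carrier stands with its thickness along the rack's x, lower edge on the base. Front (-x) and middle slots are free.
- slot_front (a point): Centre of the front free slot (-x end) on the rack's base, 6 mm above the worktop; axes as the rack's.
- slot_middle (a point): Centre of the middle free slot on the rack's base; axes as the rack's.
- chamber: Drying chamber, fixed: grey box 160 (x) x 220 (y) x 115 mm high with a white-framed clear lid hinged along its back (+x) upper edge; origin under its centre, front is -x.
- lid_hinge (a point): Middle of the hinge axis, at the chamber's x = +80 mm, 115 mm above the worktop; axes as the chamber's; the hinge turns about its y.
- lid_bar (a point): Middle of the lid's bow handle: round steel bar 10 mm thick, 110 mm long along the chamber's y, ahead of and above the lid's front edge. Lid shut: 188 mm in front (-x) of the hinge axis and 34 mm above it (149 mm above the worktop). It swings about the hinge with the lid; at 50 degrees it is 95 mm in front of the hinge axis and 166 mm above it.
- chamber_lid (a joint): Lid angle in rad: 0 shut, grows as it opens; stop at 1.35. Only gravity closes it (0.35 kg, hardly any friction). Wanted: 0.873 (50 degrees).
- slide_stack: Stack of glass slides, 29 x 78 x 9 mm, loose bystander, lying near the front; origin under its centre.
- marker: Marker pen, 14 x 132 x 15 mm, loose bystander, lying near the front; origin under its centre.
- forceps: Steel forceps, 22 x 128 x 9 mm, loose bystander, lying near the front; origin under its centre.
- oil_bottle: Dropper bottle, 34 mm across and 70 mm high, loose bystander standing behind; origin under its centre.
- petri: Petri dish, 64 mm across and 15 mm high, loose bystander behind; origin under its centre.

How it is judged:
By the outcome, as a careful person would: the job done as asked, in the order asked, and still so for the second after the job is handed in, while the arm keeps its last pose, push and grip.
It also fails if it takes over 51 s, if anything falls off the work surface, if the arm or the gripper's body presses on something with over 40 N, if the wrist force passes 120 N, or if a joint passes its speed limit or range.

## Working session

There is one attempt and no reset: what is moved stays moved. The work goes in short steps, Python scripts to look and compute and a tool call to move; the robot and the scene stay as the last step left them, time stands still between calls to the robot, and variables do not carry over. Pictures are saved under pics/ and viewed, at most 11 in all, crops included, and the job is handed in when it is done.

Besides the shell and the picture viewer there is one more tool, called after "Call:" by a JSON object that holds its "name" and its "arguments". step_arm: Moves the arm, as the interface text tells. Its arguments: {"type":"object","properties":{"moves":{"type":"array","items":{"type":"array","items":{"type":"number"}}},"grip_force":{"type":"number"}},"required":["moves"]}

```bash
mkdir -p pics; ls
python3 - <<'E'
from bench import r
import cv2,numpy as np
o=r.get_obs();print({k:np.round(v,3).tolist() for k,v in o.items()}, r.tcp_to_grasp)
for n in("top","side"):
    f=r.grab_frame(n);np.savez(f"{n}0.npz",**f);cv2.imwrite(f"pics/{n}0.png",f["image"][...,::-1])
    R=cv2.Rodrigues(f["rvec"])[0];print(n,-R.T@f["tvec"].ravel(),R[2],f["mtx"].ravel())
E
```

```text
pics
{'clock': 0.0, 'joints': [-1.372, 0.478, 0.022, 1.556, -0.012, 1.109, -0.083], 'qvel': [0.001, -0.001, 0.0, 0.001, -0.0, -0.0, -0.0], 'tau': [-0.001, -59.645, 1.608, -28.12, 0.013, 0.009, -0.0], 'tcp_pos': [0.204, 0.643, 0.23], 'orientation': [-0.48, -3.105, 0.003], 'contact_force': [-0.419, 0.022, 0.162], 'moment': [-0.027, -0.012, -0.018], 'gripper_force': 0.0, 'grip_width': 0.086} 0.0187
top [ 0.41638969 -0.01007711  1.38611701] [ 0.10621543 -0.00716296 -0.99431734] [538.2792087    0.         312.28572443   0.         538.2792087
 243.59851238   0.           0.           1.        ]
side [-0.17144845 -0.23846304  0.99119735] [ 0.62421242  0.19650275 -0.75613856] [558.60591746   0.         321.56031146   0.         558.60591746
 232.50839218   0.           0.           1.        ]
```

View pics/top0.png

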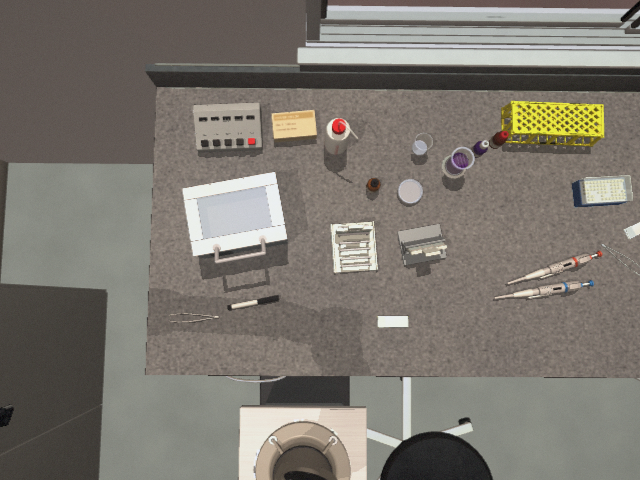

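View pics/side0.png

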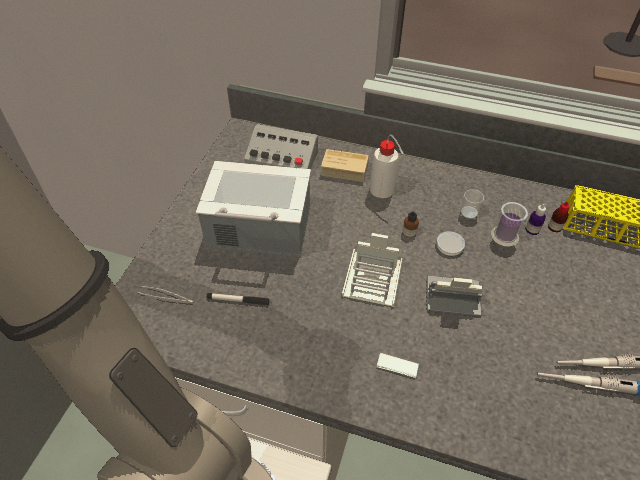

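The top view shows the chamber at (235,215) with its bar at (240,250), the rack at (355,247), the stand with the leaning carrier at (423,245), and the bystanders: slides (392,321), marker (253,303), forceps (195,318), bottle (373,185) and petri dish (410,192). The side view agrees.

```bash
cat > h.py <<'E'
import numpy as np,cv2
from scipy.spatial.transform import Rotation as Ro
def cloud(f):
    d=f["depth"];v,u=np.mgrid[:480,:640];K=f["mtx"]
    c=np.stack([(u-K[0,2])/K[0,0]*d,(v-K[1,2])/K[1,1]*d,d],-1)
    R=cv2.Rodrigues(f["rvec"])[0];p=(c-f["tvec"].ravel())@R;p[d==0]=np.nan
    return p
def rect(p):
    (c,s,a)=cv2.minAreaRect(p[:,:2].astype(np.float32));return np.round(c,4),np.round(s,4),round(a,1)
def ray(f,u,v,z):
    R=cv2.Rodrigues(f["rvec"])[0];o=-R.T@f["tvec"].ravel()
    d=R.T@np.linalg.inv(f["mtx"])@[u,v,1];return o+d*(z-o[2])/d[2]
E
python3 - <<'E'
from h import *
for n in("top","side"):
    f=dict(np.load(n+"0.npz"));p=cloud(f)
    if n=="top": boxes=dict(chamber=(180,165,290,262),rack=(325,215,382,278),stand=(393,220,450,270),slides=(370,310,415,332))
    else: boxes=dict(chamber=(195,160,315,262),rack=(340,230,405,308),stand=(423,270,487,332))
    print(n,"table z",np.nanmedian(p[280:300,290:330,2]))
    for k,(a,b,c,d) in boxes.items():
        q=p[b:d,a:c].reshape(-1,3);q=q[~np.isnan(q[:,0])]
        for lo,hi in((.004,.012),(.012,.03),(.03,.05),(.05,.08),(.08,.11),(.11,.13),(.135,.17)):
            m=q[(q[:,2]>lo)&(q[:,2]<hi)]
            if len(m)>8: print(k,lo,hi,len(m),*rect(m),m.mean(0).round(3))
    a,b,c,d=boxes["rack"];e=boxes["stand"];cr=f["image"][min(b,e[1]):max(d,e[3]),a:e[2]]
    cv2.imwrite(f"pics/{n}c.png",cv2.resize(cr[...,::-1],None,fx=5,fy=5,interpolation=cv2.INTER_CUBIC))
E
```

```text
top table z 0.0008062441162827682
chamber 0.004 0.012 653 [0.6434 0.1834] [0.2525 0.2855] 0.5 [0.666 0.18  0.006]
chamber 0.012 0.03 60 [0.5446 0.1462] [0.0029 0.2076] 11.0 [0.545 0.145 0.021]
chamber 0.03 0.05 73 [0.5441 0.1505] [0.0032 0.2176] 11.2 [0.545 0.146 0.04 ]
chamber 0.05 0.08 116 [0.5436 0.1509] [0.0033 0.216 ] 11.1 [0.544 0.152 0.065]
chamber 0.08 0.11 60 [0.5437 0.1489] [0.0031 0.2075] 10.8 [0.543 0.157 0.087]
chamber 0.11 0.13 6539 [0.6229 0.1673] [0.1673 0.227 ] 10.9 [0.622 0.167 0.122]
chamber 0.135 0.17 272 [0.527  0.1479] [0.0319 0.1188] 11.6 [0.52  0.144 0.152]
rack 0.004 0.012 1325 [ 0.559  -0.1254] [0.1613 0.1452] 0.2 [ 0.552 -0.126  0.007]
rack 0.012 0.03 227 [ 0.5599 -0.1262] [0.1307 0.1121] 4.6 [ 0.558 -0.125  0.016]
rack 0.03 0.05 413 [ 0.5564 -0.1264] [0.1036 0.0888] 4.3 [ 0.553 -0.126  0.039]
rack 0.05 0.08 113 [ 0.5967 -0.1244] [0.0101 0.0883] 4.1 [ 0.595 -0.123  0.065]
rack 0.08 0.11 68 [ 0.5961 -0.1238] [0.0079 0.0352] 2.2 [ 0.596 -0.123  0.098]
stand 0.004 0.012 878 [ 0.564  -0.3015] [0.1277 0.1477] 0.3 [ 0.565 -0.297  0.008]
stand 0.012 0.03 249 [ 0.5
[... 1177 characters left out ...]
.1238] [0.209  0.1116] 4.5 [ 0.563 -0.128  0.018]
rack 0.03 0.05 733 [ 0.5476 -0.1296] [0.0946 0.0895] 6.1 [ 0.556 -0.127  0.038]
rack 0.05 0.08 341 [ 0.5924 -0.1246] [0.0143 0.0897] 5.8 [ 0.591 -0.125  0.063]
rack 0.08 0.11 155 [ 0.5929 -0.1246] [0.0127 0.0358] 6.8 [ 0.592 -0.125  0.094]
stand 0.004 0.012 1037 [ 0.5558 -0.3097] [0.1692 0.1343] 11.1 [ 0.546 -0.302  0.008]
stand 0.012 0.03 173 [ 0.5574 -0.3037] [0.0816 0.1048] 10.4 [ 0.55  -0.297  0.02 ]
stand 0.03 0.05 281 [ 0.5454 -0.3037] [0.0213 0.1035] 2.0 [ 0.546 -0.301  0.04 ]
stand 0.05 0.08 277 [ 0.5418 -0.3056] [0.016  0.0893] 9.8 [ 0.541 -0.305  0.066]
stand 0.08 0.11 139 [ 0.5292 -0.3079] [0.0129 0.0362] 6.7 [ 0.53  -0.307  0.098]
```

View pics/topc.png

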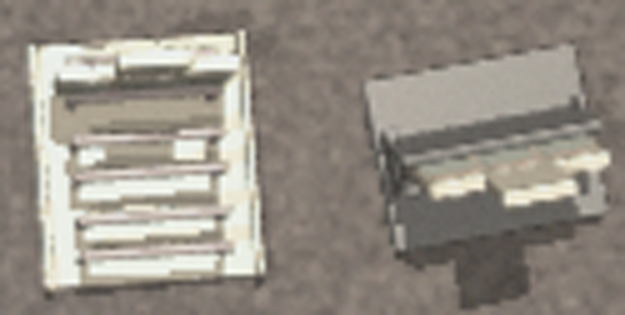

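View pics/sidec.png

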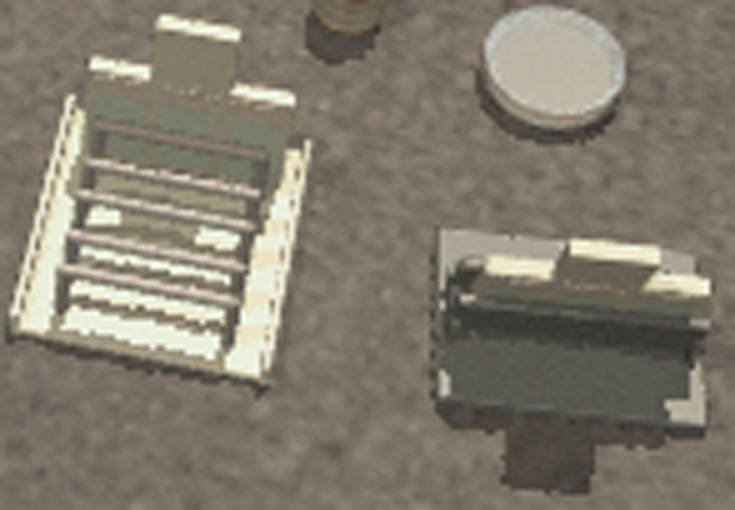

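The crops show the rack's three hoop pairs, with the standing carrier only in the back one. The stand's carrier leans toward the robot, with its tab top at about (540,190) in the 5x top crop. The two views differ by about 3 mm in x, so I'll move over there and measure with the wrist camera.

```bash
cat >> h.py <<'E'
def tool(yaw,tilt=0):  # deg; tilt>0: gripper body leans to -x
    return Ro.from_euler('ZY',[yaw,-tilt],degrees=True)*Ro.from_matrix([[0,1,0],[1,0,0],[0,0,-1]])
def go(o,*targets):  # (grasp-point xyz, rot) -> row
    R0=Ro.from_rotvec(o["orientation"]);p0=np.array(o["tcp_pos"])
    for g,R in targets:
        tcp=np.array(g)+R.apply([0,0,.0187])
        print(np.round(R0.inv().apply(tcp-p0)*1000,1).tolist(),(R0.inv()*R).as_rotvec().round(3).tolist())
E
python3 - <<'E'
from h import *; from bench import r
go(r.get_obs(),((.45,.25,.33),tool(40)),((.50,-.05,.35),tool(12)),((.50,-.21,.36),tool(7)))
E
```

```text
[-353.5, -300.4, -80.4] [-0.002, 0.001, 0.566]
[-491.8, -571.3, -99.9] [-0.001, 0.001, 1.055]
[-540.1, -723.9, -109.6] [-0.001, 0.001, 1.142]
```

Call:
{"name": "step_arm", "arguments": {"moves": [[-44, -37, -10, 0, 0, 0.08, 60], [-88, -75, -20, 0, 0, 0.16, 40], [-132, -112, -30, 0, 0, 0.24, 30], [-176, -150, -40, 0, 0, 0.32, 30], [-220, -187, -50, 0, 0, 0.4, 30], [-264, -225, -60, 0, 0, 0.48, 30], [-308, -262, -70, 0, 0, 0.56, 30], [-335, -300, -80, 0, 0, 0.64, 30]], "grip_force": 30}}

```text
clock: 0.9
tcp_pos: [0.409, 0.3049, 0.3006]
orientation: [-1.437, -2.793, 0.0]
contact_force: [1.1, -0.8, -0.1]
grip_width: 0.0301
gripper_force: 0.0
```

Run:
```python
from h import *; from bench import r
o=r.get_obs();print(o["joints"],o["tcp_pos"])
go(o,((.48,.0,.35),tool(14)),((.50,-.21,.36),tool(7)))
```

```text
[-1.01872824  0.13531632  0.28617093  1.87256893 -0.04189268  1.13964167
 -0.09714045] [0.40896684 0.30488736 0.30055588]
[-289.4, -119.5, -30.7] [-0.0, 0.0, 0.376]
[-471.9, -225.3, -40.7] [-0.0, 0.0, 0.498]
```

Call:
{"name": "step_arm", "arguments": {"moves": [[-45, -19, -5, 0, 0, 0.06, 30], [-90, -38, -10, 0, 0, 0.12, 30], [-135, -56, -15, 0, 0, 0.18, 30], [-180, -75, -20, 0, 0, 0.24, 30], [-225, -94, -25, 0, 0, 0.3, 30], [-270, -113, -30, 0, 0, 0.36, 30], [-310, -133, -33, 0, 0, 0.4, 30], [-345, -153, -35, 0, 0, 0.43, 30]]}}

```text
clock: 1.7
tcp_pos: [0.4854, -0.0649, 0.3357]
orientation: [1.999, 2.423, 0.001]
contact_force: [-0.4, 0.2, 0.0]
grip_width: 0.0299
gripper_force: 0.0
```

Call:
{"name": "step_arm", "arguments": {"moves": [[-43, -24, -2, 0, 0, 0.02, 30], [-86, -48, -4, 0, 0, 0.04, 30], [-120, -66, -6, 0, 0, 0.06, 30], [-127, -72, -6, 0, 0, 0.07, 30], [-127, -72, -6, 0, 0, 0.07, 30], [-127, -72, -6, 0, 0, 0.07, 30]]}}

```text
clock: 2.3
tcp_pos: [0.4398, -0.1996, 0.3412]
orientation: [-2.077, -2.356, -0.0]
contact_force: [0.7, 0.7, -0.2]
grip_width: 0.0301
gripper_force: 0.0
```

Run:
```python
from h import *; from bench import r
o=r.get_obs();print(o["joints"].round(3),o["tcp_pos"],o["clock"])
f=r.grab_frame("wrist");np.savez("w1.npz",**f);cv2.imwrite("pics/w1.png",f["image"][...,::-1])
R=cv2.Rodrigues(f["rvec"])[0];print(-R.T@f["tvec"].ravel(),R)
```

```text
[-0.446  0.04   0.785  1.89  -0.031  1.223  0.475] [ 0.43975087 -0.1995814   0.34117754] 2.3
[ 0.42942824 -0.11947561  0.48400999] [[ 9.92291000e-01  1.23928817e-01  4.69531649e-04]
 [ 1.17610082e-01 -9.42878137e-01  3.11686841e-01]
 [ 3.90696926e-02 -3.09228825e-01 -9.50184768e-01]]
```

View pics/w1.png

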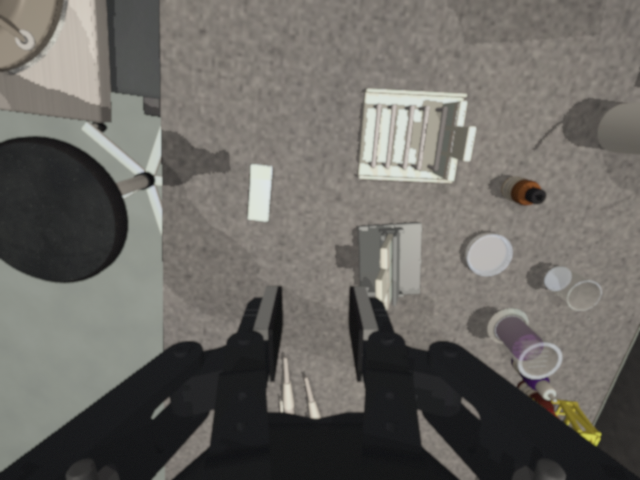

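The wrist view shows the rack at (415,135) with its carrier tab at (468,143), and the stand at (390,260) with the leaning tab near (382,290), partly behind a finger. The fingers line up with the stand's x. Next I'll measure from the wrist cloud.

Run:
```python
from h import *
f=dict(np.load("w1.npz"));p=cloud(f)
print("table",np.nanmedian(p[200:260,290:340,2]))
for k,(a,b,c,d) in dict(rack=(350,80,480,190),stand=(350,217,425,284)).items():
    q=p[b:d,a:c].reshape(-1,3);q=q[~np.isnan(q[:,0])]
    for lo,hi in((.004,.011),(.012,.017),(.012,.03),(.03,.036),(.036,.042),(.042,.05),(.05,.08),(.08,.093),(.09,.12)):
        m=q[(q[:,2]>lo)&(q[:,2]<hi)]
        if len(m)>8: print(k,lo,hi,len(m),*rect(m),m.mean(0).round(4))
```

```text
table 0.0005326982381542084
rack 0.004 0.011 4954 [ 0.565  -0.1255] [0.1473 0.1066] 5.2 [ 0.5432 -0.1251  0.0065]
rack 0.012 0.017 700 [ 0.5551 -0.1267] [0.1244 0.1122] 4.1 [ 0.555  -0.1204  0.0142]
rack 0.012 0.03 843 [ 0.5551 -0.1267] [0.1244 0.1122] 4.1 [ 0.5555 -0.1213  0.0158]
rack 0.03 0.036 261 [ 0.5475 -0.1274] [0.0888 0.0891] 4.0 [ 0.5642 -0.123   0.0343]
rack 0.036 0.042 1621 [ 0.5476 -0.1277] [0.089 0.089] 4.1 [ 0.5488 -0.1262  0.038 ]
rack 0.042 0.05 175 [ 0.5909 -0.1249] [0.002  0.0889] 4.5 [ 0.5906 -0.1235  0.0461]
rack 0.05 0.08 907 [ 0.5949 -0.1239] [0.0106 0.0893] 4.4 [ 0.5921 -0.1226  0.064 ]
rack 0.08 0.093 150 [ 0.5912 -0.1243] [0.0015 0.0354] 3.9 [ 0.5911 -0.1241  0.0865]
rack 0.09 0.12 395 [ 0.5946 -0.1243] [0.0085 0.0353] 5.0 [ 0.5934 -0.1244  0.0992]
stand 0.004 0.011 2510 [ 0.5613 -0.2933] [0.0904 0.0943] 10.7 [ 0.5607 -0.2888  0.0085]
stand 0.012 0.017 28 [ 0.5579 -0.2905] [0.0325 0.0804] 7.8 [ 0.5541 -0.2554  0.0148]
stand 0.012 0.03 207 [ 0.5581 -0.2914] [0.0335 0.0835] 7.2 [ 0.5587 -0.2673  0.0213]
stand 0.03 0.036 56 [ 0.5641 -0.28  ] [0.0213 0.0711] 29.8 [ 0.558  -0.2691  0.0323]
stand 0.036 0.042 118 [ 0.5519 -0.2884] [0.0237 0.0727] 10.9 [ 0.5512 -0.2758  0.0401]
stand 0.042 0.05 312 [ 0.5517 -0.2873] [0.0214 0.0699] 11.2 [ 0.555  -0.2823  0.0464]
stand 0.05 0.08 343 [ 0.5425 -0.2883] [0.0179 0.0565] 10.8 [ 0.5407 -0.2793  0.0673]
stand 0.08 0.093 47 [ 0.5375 -0.2935] [0.0082 0.0172] 44.9 [ 0.5354 -0.2917  0.0871]
stand 0.09 0.12 74 [ 0.5316 -0.2927] [0.0087 0.0149] 72.2 [ 0.53   -0.2916  0.0998]
```

Run:
```python
from h import *; from bench import r
R=tool(10.5,20);c=np.array([.533,-.3065,.104])
g=c+R.apply([-.05,0,-.12]);print(g)
go(r.get_obs(),(g,R))
```

```text
[ 0.50175662 -0.36314213  0.21676311]
[-170.2, 47.0, 141.8] [-0.349, 0.009, -0.056]
```

Call:
{"name": "step_arm", "arguments": {"moves": [[-34, 9, 28, -0.07, 0, -0.01, 30], [-68, 19, 56, -0.14, 0, -0.02, 30], [-102, 28, 85, -0.21, 0, -0.03, 30], [-136, 38, 113, -0.28, 0.01, -0.04, 30], [-160, 44, 133, -0.33, 0.01, -0.05, 30], [-170, 47, 142, -0.349, 0.009, -0.056, 30], [-170, 47, 142, -0.349, 0.009, -0.056, 30], [-170, 47, 142, -0.349, 0.009, -0.056, 30]]}}

```text
clock: 3.15
tcp_pos: [0.5078, -0.3623, 0.1992]
orientation: [1.851, 2.224, 0.391]
contact_force: [0.2, 0.3, 0.4]
grip_width: 0.0304
gripper_force: 0.0
```

Run:
```python
from h import *; from bench import r
o=r.get_obs();print(o["joints"].round(3),o["tcp_pos"],o["qvel"].round(3).max())
f=r.grab_frame("wrist");np.savez("w2.npz",**f);cv2.imwrite("pics/w2.png",f["image"][...,::-1])
p=cloud(f);q=p.reshape(-1,3)
q=q[(q[:,0]>.48)&(q[:,0]<.64)&(q[:,1]<-.23)&(q[:,1]>-.38)&(q[:,2]<.112)&(q[:,2]>.002)]
for lo,hi in((.006,.01),(.06,.08),(.08,.099),(.099,.112),(.102,.112)):
    m=q[(q[:,2]>lo)&(q[:,2]<hi)]
    if len(m)>8: print(lo,hi,len(m),*rect(m),m.mean(0).round(4))
# in the carrier frame
R=Ro.from_euler('ZY',[10.5,-20],degrees=True);c=np.array([.533,-.3065,.104])
l=R.inv().apply(q-c)
for lo,hi in((-.045,-.03),(-.03,-.006),(-.006,.006)):
    m=l[(l[:,2]>lo)&(l[:,2]<hi)&(abs(l[:,0])<.02)]
    if len(m)>8: print(lo,hi,len(m),*rect(m),np.percentile(m,[2,50,98],axis=0).round(4).tolist())
```

```text
[ 0.115  0.395  0.686  1.938 -0.753  0.815  1.428] [ 0.50778068 -0.36232173  0.19916458] 0.013
0.006 0.01 7291 [ 0.5629 -0.3022] [0.0905 0.112 ] 10.8 [ 0.5575 -0.2994  0.0084]
0.06 0.08 810 [ 0.5438 -0.3053] [0.0118 0.0892] 10.9 [ 0.5409 -0.2991  0.0718]
0.08 0.099 21 [ 0.5327 -0.2893] [0.0114 0.0008] 9.0 [ 0.5323 -0.2892  0.0903]
0.099 0.112 609 [ 0.5301 -0.3078] [0.0077 0.0357] 10.6 [ 0.5297 -0.3069  0.1052]
0.102 0.112 604 [ 0.53   -0.3077] [0.0077 0.0355] 10.6 [ 0.5297 -0.307   0.1052]
-0.045 -0.03 810 [-0.0027 -0.0007] [0.0093 0.0892] 0.1 [[-0.0073, -0.0439, -0.0364], [-0.0022, 0.0217, -0.033], [0.0019, 0.043, -0.0314]]
-0.03 -0.006 18 [-0.0025  0.0171] [0.0007 0.0071] 85.4 [[-0.0059, 0.0165, -0.0234], [-0.0026, 0.0173, -0.0192], [0.001, 0.0173, -0.0064]]
-0.006 0.006 612 [-0.0029 -0.0006] [0.036  0.0076] 90.0 [[-0.0066, -0.0175, 0.0004], [-0.0026, 0.0006, 0.0023], [0.0009, 0.0169, 0.0037]]
```

View pics/w2.png

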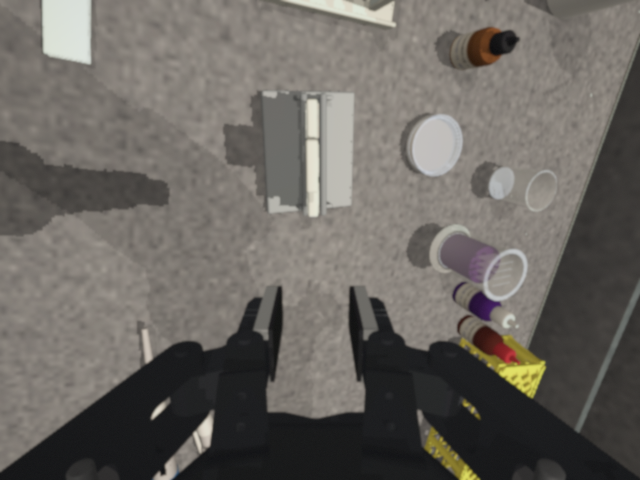

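The view confirms it. The tab sits end-on at (313,155), with the finger midline at u≈316. I measured the tab as 36 x 7.6 mm, with its top at (0.530,-0.308,0.105), close to the 105 mm height it must have, and a yaw of 10.7°.

Run:
```python
from h import *; from bench import r
R=tool(10.7,20);c=np.array([.530,-.3077,.1050])
o=r.get_obs()
go(o,(c+R.apply([0,0,-.05]),R),(c+R.apply([0,0,.015]),R))
```

```text
[49.6, -2.9, 68.5] [0.0, 0.001, -0.003]
[49.7, -2.9, 133.5] [0.0, 0.001, -0.003]
```

Call:
{"name": "step_arm", "arguments": {"moves": [[20, -2, 10, 0, 0, 0, 30], [40, -3, 30, 0, 0, 0, 30], [49.6, -3, 50, 0, 0, 0, 30], [49.6, -3, 68.5, 0, 0, 0, 30], [49.6, -3, 68.5, 0, 0, 0, 30], [49.6, -3, 68.5, 0, 0, 0, 30]]}}

```text
clock: 3.8
tcp_pos: [0.5192, -0.3107, 0.1351]
orientation: [1.85, 2.222, 0.391]
contact_force: [0.1, 0.3, 0.5]
grip_width: 0.03
gripper_force: 0.0
```

Run:
```python
from h import *; from bench import r
R=tool(10.7,20);c=np.array([.530,-.3077,.1050])
f=r.grab_frame("wrist");cv2.imwrite("pics/w3.png",f["image"][200:470,200:450,::-1])
p=cloud(f).reshape(-1,3);l=R.inv().apply(p-r.get_obs()["tcp_pos"])
m=l[(abs(l[:,1])<.011)&(abs(l[:,0])<.03)&(l[:,2]>.02)&(l[:,2]<.04)];print(len(m),np.percentile(m,[2,50,98],axis=0).round(4).tolist())
go(r.get_obs(),(c+R.apply([0,0,.015]),R))
```

```text
921 [[-0.0148, -0.0038, 0.031], [0.0046, -0.0, 0.0322], [0.0198, 0.0037, 0.0383]]
[1.9, 0.2, 66.2] [0.001, 0.004, -0.005]
```

View pics/w3.png

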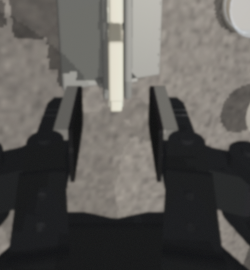

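The tab lies midway between the fingers, ±3.7 mm in tool y and 2 mm off in x. I'll go down and close gently.

Call:
{"name": "step_arm", "arguments": {"moves": [[2, 0, 25, 0, 0, 0, 28], [2, 0, 48, 0, 0, 0, 28], [2, 0, 60, 0, 0, 0, 28], [2, 0, 66, 0, 0, 0, 28], [2, 0, 66, 0, 0, 0, 28], [2, 0, 66, 0, 0, 0, 16], [2, 0, 66, 0, 0, 0, 9], [2, 0, 66, 0, 0, 0, 5]], "grip_force": 30}}

```text
clock: 4.65
tcp_pos: [0.5412, -0.306, 0.0733]
orientation: [1.85, 2.219, 0.392]
contact_force: [-0.6, 0.5, 3.8]
grip_width: 0.0073
gripper_force: 30.1
```

Call:
{"name": "step_arm", "arguments": {"moves": [[0, 0, 0, 0, 0, 0, 4], [0, 0, 0, 0, 0, 0, 4], [0, 0, 0, 0, 0, 0, 4]]}}

```text
clock: 4.95
tcp_pos: [0.5411, -0.306, 0.0732]
orientation: [1.851, 2.219, 0.392]
contact_force: [-1.0, -0.1, 5.4]
grip_width: 0.0076
gripper_force: 30.3
```

Call:
{"name": "step_arm", "arguments": {"moves": [[0, 0, -5, 0, 0, 0, 4], [0, 0, -15, 0, 0, 0, 4], [0, 0, -27, 0, 0, 0, 4], [0, 0, -40, 0, 0, 0, 4], [0, 0, -55, 0, 0, 0, 4], [0, 0, -70, 0, 0, 0, 4], [0, 0, -85, 0, 0, 0, 4], [0, 0, -85, 0, 0, 0, 4]], "grip_force": 45}}

```text
clock: 5.75
tcp_pos: [0.5103, -0.3121, 0.1537]
orientation: [1.853, 2.217, 0.39]
contact_force: [-0.0, -1.0, -2.0]
grip_width: 0.0076
gripper_force: 45.3
```

Run:
```python
from h import *; from bench import r
o=r.get_obs()
go(o,((.49,-.22,.20),tool(7,5)),((.5152,-.1296,.175),tool(4.15)))
```

```text
[94.1, 7.6, -26.9] [0.263, -0.01, 0.055]
[178.7, 35.9, 9.9] [0.35, -0.016, 0.105]
```

Call:
{"name": "step_arm", "arguments": {"moves": [[23, 2, -7, 0.06, 0, 0.01, 4], [46, 4, -13, 0.13, 0, 0.03, 4], [70, 6, -20, 0.2, -0.01, 0.04, 4], [94, 8, -27, 0.26, -0.01, 0.055, 4], [122, 17, -15, 0.29, -0.01, 0.07, 4], [150, 26, -3, 0.32, -0.01, 0.09, 4], [172, 33, 7, 0.35, -0.016, 0.105, 4], [178.7, 36, 10, 0.35, -0.016, 0.105, 4]]}}

```text
clock: 6.55
tcp_pos: [0.5165, -0.1245, 0.1531]
orientation: [-2.128, -2.305, 0.003]
contact_force: [0.0, 0.1, -2.3]
grip_width: 0.0075
gripper_force: 45.1
```

Call:
{"name": "step_arm", "arguments": {"moves": [[0, 0, 0, 0, 0, 0, 4], [0, 0, 0, 0, 0, 0, 4]]}}

```text
clock: 6.75
tcp_pos: [0.5153, -0.1297, 0.1547]
orientation: [-2.138, -2.3, 0.0]
contact_force: [-0.1, -1.0, -0.8]
grip_width: 0.0075
gripper_force: 45.1
```

Run:
```python
from h import *; from bench import r
o=r.get_obs();print(o["tcp_pos"],o["contact_force"],o["moment"])
go(o,((.5152,-.1296,.175),tool(4.15)))
Rt=Ro.from_rotvec(o["orientation"])
for n in("wrist","top","side"):
    f=r.grab_frame(n);np.savez(n+"4.npz",**f)
    if n=="wrist":cv2.imwrite("pics/w4.png",f["image"][...,::-1])
    p=cloud(f).reshape(-1,3)
    q=p[(abs(p[:,0]-.515)<.11)&(abs(p[:,1]+.127)<.08)]
    h=q[(q[:,2]>.034)&(q[:,2]<.042)]
    print(n,"hoops",rect(h) if len(h)>8 else 0)
    c=q[(q[:,0]>.58)&(q[:,2]>.09)&(q[:,2]<.104)]
    if len(c)>8:print("standing",rect(c))
    l=Rt.inv().apply(p-o["tcp_pos"])
    m=l[(abs(l[:,0])<.06)&(abs(l[:,1])<.02)&(l[:,2]>-.0)&(l[:,2]<.06+.005)]
    m=m[~np.isnan(m[:,0])]
    for lo,hi in((-.005,.012),(.012,.03),(.03,.045),(.045,.065)):
        k=m[(m[:,2]>lo)&(m[:,2]<hi)]
        if len(k)>8: print(n,lo,len(k),np.percentile(k,[2,50,98],axis=0).round(4).tolist())
```

```text
[ 0.51532887 -0.12971455  0.15472557] [-0.08788892 -0.98484286 -0.7607932 ] [-0.01189022  0.07052727 -0.00183438]
[0.1, -0.1, -1.6] [-0.001, -0.001, 0.001]
wrist hoops (array([ 0.5479, -0.1239]), array([0.0939, 0.09  ]), 0.0)
standing (array([ 0.5945, -0.1235]), array([0.0087, 0.0361]), 4.9)
wrist -0.005 1383 [[0.0135, -0.0047, 0.0001], [0.0328, 0.0001, 0.0013], [0.0456, 0.0046, 0.0098]]
wrist 0.012 160 [[0.013, -0.0046, 0.0124], [0.0456, 0.0002, 0.0199], [0.0459, 0.0045, 0.0296]]
wrist 0.03 93 [[0.043, -0.0044, 0.0302], [0.0456, 0.0002, 0.0374], [0.0459, 0.0045, 0.0445]]
wrist 0.045 72 [[0.0432, -0.0042, 0.0456], [0.0457, -0.0, 0.0516], [0.046, 0.004, 0.0592]]
top hoops (array([ 0.5761, -0.0999]), array([0.0631, 0.0341]), 11.9)
standing (array([ 0.5959, -0.1147]), array([0.0077, 0.0143]), 0.4)
side hoops (array([ 0.5476, -0.1308]), array([0.0943, 0.0825]), 3.1)
standing (array([ 0.5959, -0.1384]), array([0.0116, 0.0062]), 51.0)
side -0.005 213 [[-0.0441, -0.0065, 0.0002], [-0.0067, -0.0034, 0.0047], [0.043, 0.0038, 0.0116]]
side 0.012 268 [[-0.0436, -0.007, 0.0124], [-0.0021, -0.0041, 0.0208], [0.0421, -0.0015, 0.0294]]
side 0.03 199 [[-0.0432, -0.0062, 0.0303], [0.001, -0.0041, 0.0373], [0.0431, -0.0012, 0.0445]]
side 0.045 207 [[-0.0441, -0.0067, 0.0456], [-0.0025, -0.0036, 0.0521], [0.0422, -0.001, 0.0602]]
```

View pics/w4.png

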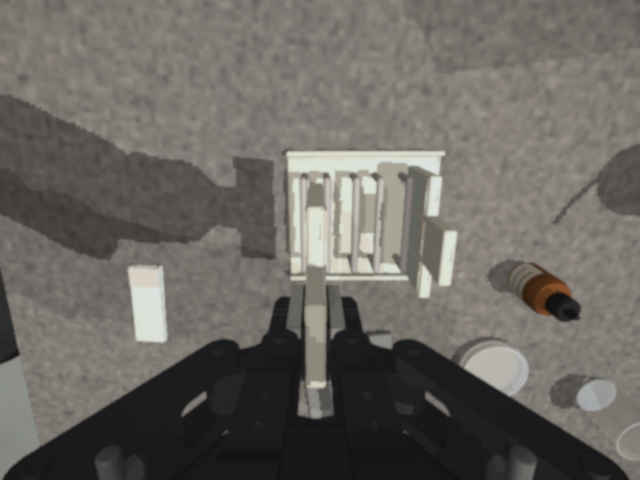

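The carrier hangs straight in the grip, at tool y≈0, with its end at (316,190) over the front slot, whose hoops are at u≈304 and 327. Its lower edge is about 94 mm up. Next I'll check the slot position hoop by hoop.

Run:
```python
from h import *
R=Ro.from_euler('Z',4.15,degrees=True)
for n in("w1","wrist4"):
    p=cloud(dict(np.load(n+".npz"))).reshape(-1,3);l=R.inv().apply(p-[.5551,-.1267,0])
    m=l[(l[:,2]>.0355)&(l[:,2]<.041)&(abs(l[:,1])<.045)&(abs(l[:,0])<.062)]
    for s in((-.045,-.01),(.01,.045),(-.045,.045)):
        k=np.sort(m[(m[:,1]>s[0])&(m[:,1]<s[1]),0])
        g=np.split(k,np.where(np.diff(k)>.003)[0]+1);print(n,s,[(round(a.min(),4),round(a.max(),4),len(a)) for a in g if len(a)>3])
```

```text
w1 (-0.045, -0.01) [(np.float64(-0.0519), np.float64(-0.0457), 113), (np.float64(-0.0341), np.float64(-0.0278), 109), (np.float64(-0.0122), np.float64(-0.0061), 108), (np.float64(0.0059), np.float64(0.0122), 108), (np.float64(0.0282), np.float64(0.0369), 155)]
w1 (0.01, 0.045) [(np.float64(-0.0519), np.float64(-0.046), 115), (np.float64(-0.034), np.float64(-0.028), 117), (np.float64(-0.0123), np.float64(-0.0062), 119), (np.float64(0.0057), np.float64(0.0117), 120), (np.float64(0.0276), np.float64(0.0368), 164)]
w1 (-0.045, 0.045) [(np.float64(-0.0521), np.float64(-0.0457), 308), (np.float64(-0.0341), np.float64(-0.0278), 309), (np.float64(-0.0123), np.float64(-0.006), 310), (np.float64(0.0057), np.float64(0.0122), 308), (np.float64(0.0276), np.float64(0.0369), 432)]
wrist4 (-0.045, -0.01) [(np.float64(-0.0518), np.float64(-0.0477), 136), (np.float64(-0.0317), np.float64(-0.0282), 135), (np.float64(-0.0123), np.float64(-0.0063), 235), (np.float64(0.0057), np.float64(0.0118), 228), (np.float64(0.0276), np.float64(0.0366), 310)]
wrist4 (0.01, 0.045) [(np.float64(-0.052), np.float64(-0.0464), 253), (np.float64(-0.0337), np.float64(-0.0284), 214), (np.float64(-0.0123), np.float64(-0.0064), 293), (np.float64(0.0055), np.float64(0.0117), 295), (np.float64(0.0275), np.float64(0.0417), 398)]
wrist4 (-0.045, 0.045) [(np.float64(-0.0522), np.float64(-0.0464), 498), (np.float64(-0.0337), np.float64(-0.0282), 445), (np.float64(-0.0123), np.float64(-0.0063), 710), (np.float64(0.0055), np.float64(0.0118), 711), (np.float64(0.0275), np.float64(0.0417), 945)]
```

The slot centre is confirmed to within 0.3 mm and the yaw is right, so I'll lower it.

Call:
{"name": "step_arm", "arguments": {"moves": [[0, 0, 20, 0, 0, 0, 4], [0, 0, 36, 0, 0, 0, 4], [0, 0, 50, 0, 0, 0, 4], [0, 0, 60, 0, 0, 0, 4], [0, 0, 70, 0, 0, 0, 4], [0, 0, 77, 0, 0, 0, 4], [0, 0, 81, 0, 0, 0, 4], [0, 0, 81, 0, 0, 0, 4]]}}

```text
clock: 7.7
tcp_pos: [0.5159, -0.128, 0.0733]
orientation: [-2.135, -2.301, 0.0]
contact_force: [-0.1, -0.8, -0.6]
grip_width: 0.0074
gripper_force: 45.2
```

Call:
{"name": "step_arm", "arguments": {"moves": [[0, 0, 2, 0, 0, 0, 4], [0, 0, 3, 0, 0, 0, 4], [0, 0, 4, 0, 0, 0, 4], [0, 0, 5, 0, 0, 0, 4], [0, 0, 5, 0, 0, 0, 4]]}}

```text
clock: 8.2
tcp_pos: [0.5161, -0.1279, 0.0686]
orientation: [-2.135, -2.301, -0.0]
contact_force: [-1.0, -0.2, -0.1]
grip_width: 0.0071
gripper_force: 45.2
```

Call:
{"name": "step_arm", "arguments": {"moves": [[0, 0, 1, 0, 0, 0, 4], [0, 0, 2, 0, 0, 0, 4], [0, 0, 2, 0, 0, 0, 4]]}}

```text
clock: 8.5
tcp_pos: [0.5166, -0.1278, 0.0674]
orientation: [-2.135, -2.301, -0.002]
contact_force: [-2.0, 2.1, 8.6]
grip_width: 0.0072
gripper_force: 46.8
```

Call:
{"name": "step_arm", "arguments": {"moves": [[0, 0, 1, 0, 0, 0, 4], [0, 0, 1, 0, 0, 0, 4]]}}

```text
clock: 8.7
tcp_pos: [0.5169, -0.1276, 0.0672]
orientation: [-2.135, -2.301, -0.004]
contact_force: [-3.6, 3.8, 19.8]
grip_width: 0.0075
gripper_force: 48.5
```

It is seated: the force came on at z≈0.067, as expected. I'll ease the push off and release.

Call:
{"name": "step_arm", "arguments": {"moves": [[0, 0, -2, 0, 0, 0, 4], [0, 0, -2, 0, 0, 0, 4], [0, 0, -2, 0, 0, 0, 9], [0, 0, -2, 0, 0, 0, 12], [0, 0, -2, 0, 0, 0, 18], [0, 0, -2, 0, 0, 0, 22], [0, 0, -2, 0, 0, 0, 22]], "grip_force": 25}}

```text
clock: 9.4
tcp_pos: [0.5161, -0.128, 0.0675]
orientation: [-2.135, -2.301, 0.0]
contact_force: [0.5, 0.4, -1.1]
grip_width: 0.0221
gripper_force: 0.0
```

Call:
{"name": "step_arm", "arguments": {"moves": [[0, 0, -10, 0, 0, 0, 22], [0, 0, -30, 0, 0, 0, 22], [0, 0, -60, 0, 0, 0, 22], [0, 0, -90, 0, 0, 0, 22], [0, 0, -120, 0, 0, 0, 22], [0, 0, -140, 0, 0, 0, 24], [0, 0, -140, 0, 0, 0, 24], [0, 0, -140, 0, 0, 0, 24]]}}

```text
clock: 10.2
tcp_pos: [0.5163, -0.128, 0.2079]
orientation: [-2.135, -2.302, -0.002]
contact_force: [-0.2, -0.4, -0.8]
grip_width: 0.024
gripper_force: 0.0
```

Run:
```python
from h import *; from bench import r
o=r.get_obs();print(o["tcp_pos"],o["clock"],o["joints"].round(2))
R=Ro.from_euler('Z',4.15,degrees=True)
for n in("wrist","side"):
    f=r.grab_frame(n);np.savez(n+"5.npz",**f)
    p=cloud(f).reshape(-1,3);l=R.inv().apply(p-[.5551,-.1267,0])
    for x in(-.04,.04):
        m=l[(abs(l[:,0]-x)<.018)&(abs(l[:,1])<.05)&(l[:,2]<.12)]
        for lo,hi in((.05,.062),(.062,.072),(.09,.11)):
            k=m[(m[:,2]>lo)&(m[:,2]<hi)]
            if len(k)>8: print(n,x,lo,len(k),np.percentile(k,[3,50,97],axis=0).round(4).tolist())
# chamber
for n in("top0","side0"):
    p=cloud(dict(np.load(n+".npz"))).reshape(-1,3)
    R=Ro.from_euler('Z',11,degrees=True)
    l=R.inv().apply(p-[.62,.166,0]);m=l[(l[:,2]>.146)&(l[:,2]<.165)&(abs(l[:,0]+.1)<.05)&(abs(l[:,1])<.08)]
    for s in((-.06,-.02),(-.02,.02),(.02,.06)):
        k=m[(m[:,1]>s[0])&(m[:,1]<s[1])];print(n,s,len(k),np.percentile(k,[3,50,97],axis=0).round(4).tolist())
    print(np.percentile(m[:,1],[0,1,99,100]))
```

```text
[ 0.51628919 -0.12801258  0.2079374 ] 10.2 [-0.6   0.38  0.93  1.96 -0.37  0.98  0.58]
wrist -0.04 0.05 28 [[-0.0436, -0.0153, 0.0532], [-0.0393, 0.0462, 0.057], [-0.0341, 0.0471, 0.0619]]
wrist -0.04 0.062 614 [[-0.0436, -0.0406, 0.0627], [-0.0392, 0.0261, 0.0659], [-0.0342, 0.0459, 0.0677]]
wrist -0.04 0.09 494 [[-0.0423, -0.0145, 0.0955], [-0.0392, 0.0045, 0.1012], [-0.0355, 0.02, 0.1024]]
wrist 0.04 0.05 337 [[0.0347, -0.0399, 0.0503], [0.0352, 0.0065, 0.0567], [0.0376, 0.0448, 0.0618]]
wrist 0.04 0.062 827 [[0.035, -0.0421, 0.0626], [0.0376, 0.0169, 0.0661], [0.0434, 0.0436, 0.0701]]
wrist 0.04 0.09 671 [[0.0356, -0.0161, 0.091], [0.0381, 0.0017, 0.1009], [0.0432, 0.0178, 0.1023]]
side -0.04 0.05 151 [[-0.0458, -0.0408, 0.0506], [-0.0434, 0.001, 0.0561], [-0.0409, 0.0431, 0.0618]]
side -0.04 0.062 161 [[-0.0452, -0.0412, 0.0624], [-0.0418, -0.0007, 0.065], [-0.0355, 0.0432, 0.071]]
side -0.04 0.09 111 [[-0.045, -0.0155, 0.0906], [-0.0417, 0.0019, 0.099], [-0.0358, 0.0178, 0.1031]]
side 0.04 0.05 144 [[0.0328, -0.0416, 0.0505], [0.0354, 0.0048, 0.0563], [0.0386, 0.0417, 0.0616]]

[... 226 characters left out ...]
.1101, -0.0582, 0.1475], [-0.105, -0.043, 0.1534], [-0.0948, -0.0218, 0.1596]]
top0 (-0.02, 0.02) 76 [[-0.1099, -0.0181, 0.1502], [-0.1056, 0.0005, 0.1541], [-0.1009, 0.0193, 0.1575]]
top0 (0.02, 0.06) 85 [[-0.1098, 0.0223, 0.1475], [-0.1048, 0.0424, 0.1527], [-0.0951, 0.0588, 0.1577]]
[-0.05949464 -0.05821963  0.05877497  0.05956321]
side0 (-0.06, -0.02) 91 [[-0.1136, -0.0584, 0.1473], [-0.1097, -0.0401, 0.1522], [-0.1033, -0.0222, 0.156]]
side0 (-0.02, 0.02) 95 [[-0.1136, -0.0188, 0.1474], [-0.1104, -0.0, 0.1524], [-0.1044, 0.0185, 0.1558]]
side0 (0.02, 0.06) 86 [[-0.114, 0.0218, 0.1471], [-0.1104, 0.0399, 0.1522], [-0.1043, 0.057, 0.1568]]
[-0.05950522 -0.05843113  0.05681655  0.05891886]
```

The placed carrier stands fully down: tab top at 0.101 like its neighbour, x = -39 mm at both heights, upright. Next is the lid bar, at about (0.5145,0.1455,0.149); I'll take a close wrist view first.

Run:
```python
from h import *; from bench import r
R=tool(11,22);b=np.array([.5145,.1455,.149])
go(r.get_obs(),((.49,-.03,.27),tool(9,12)),(b+R.apply([-.09,0,-.11]),R))
```

```text
[99.9, -14.4, -44.6] [-0.212, 0.007, -0.082]
[179.4, -4.2, -26.4] [-0.386, 0.02, -0.116]
```

Call:
{"name": "step_arm", "arguments": {"moves": [[10, -2, -25, -0.04, 0, -0.01, 26], [45, -7, -40, -0.1, 0, -0.04, 26], [85, -12, -45, -0.18, 0.01, -0.07, 26], [120, -12, -41, -0.25, 0.01, -0.09, 26], [150, -8, -35, -0.32, 0.02, -0.1, 26], [172, -5, -28, -0.38, 0.02, -0.116, 26], [179.4, -4.2, -26.4, -0.386, 0.02, -0.116, 26], [179.4, -4.2, -26.4, -0.386, 0.02, -0.116, 26]]}}

```text
clock: 11.1
tcp_pos: [0.4979, 0.0508, 0.2335]
orientation: [1.821, 2.213, 0.427]
contact_force: [0.5, -0.5, 0.1]
grip_width: 0.0255
gripper_force: 0.0
```

Call:
{"name": "step_arm", "arguments": {"moves": [[0, 0, 0, 0, 0, 0, 26]]}}

```text
clock: 11.2
tcp_pos: [0.4993, 0.0493, 0.2344]
orientation: [1.824, 2.209, 0.428]
contact_force: [0.3, -0.6, -0.5]
grip_width: 0.0264
gripper_force: 0.0
```

Run:
```python
from h import *; from bench import r
o=r.get_obs();print(o["tcp_pos"],o["clock"],o["joints"].round(2))
f=r.grab_frame("wrist");np.savez("w6.npz",**f);cv2.imwrite("pics/w6.png",f["image"][...,::-1])
p=cloud(f).reshape(-1,3)
R=Ro.from_euler('Z',11,degrees=True)
l=R.inv().apply(p-[.62,.166,0]);m=l[(l[:,2]>.147)&(l[:,2]<.165)&(abs(l[:,0]+.1)<.04)&(abs(l[:,1])<.08)]
for s in((-.06,-.03),(-.03,0),(0,.03),(.03,.06)):
    k=m[(m[:,1]>s[0])&(m[:,1]<s[1])]
    if len(k)>5:print(s,len(k),np.percentile(k,[2,50,98],axis=0).round(4).tolist())
t=l[(l[:,2]>.112)&(l[:,2]<.132)&(abs(l[:,0])<.1)&(abs(l[:,1])<.13)];print("lid",rect(t),np.percentile(t,[1,50,99],axis=0).round(4).tolist())
t=l[(abs(l[:,1])<.03)&(abs(l[:,0]+.1)<.04)&(l[:,2]>.1)];
for a in np.arange(-.125,-.06,.005):
    k=t[(t[:,0]>a)&(t[:,0]<a+.005),2]
    if len(k):print(round(a,3),len(k),k.min().round(3),k.max().round(3))
```

```text
[0.49925735 0.0492578  0.23444619] 11.2 [-1.11 -0.07  0.87  2.27  0.13  0.53 -0.14]
(-0.06, -0.03) 675 [[-0.1124, -0.0574, 0.1482], [-0.1087, -0.0446, 0.1532], [-0.0991, -0.0306, 0.1552]]
(-0.03, 0) 748 [[-0.1121, -0.0293, 0.1495], [-0.1089, -0.0147, 0.1536], [-0.1038, -0.0006, 0.1553]]
(0, 0.03) 926 [[-0.1122, 0.0006, 0.1484], [-0.1089, 0.0155, 0.1534], [-0.1027, 0.0294, 0.1553]]
(0.03, 0.06) 806 [[-0.1121, 0.0305, 0.1481], [-0.1085, 0.0423, 0.1533], [-0.0999, 0.0538, 0.1552]]
lid (array([-0.0015, -0.0166]), array([0.1745, 0.1924]), 0.6) [[-0.0818, -0.1092, 0.119], [-0.0096, -0.0064, 0.1209], [0.0805, 0.0734, 0.1239]]
-0.115 624 0.146 0.155
-0.11 820 0.152 0.156
-0.105 232 0.15 0.155
-0.085 415 0.116 0.123
-0.08 1025 0.1 0.123
-0.075 540 0.119 0.124
-0.07 531 0.119 0.123
-0.065 511 0.119 0.123
```

View pics/w6.png

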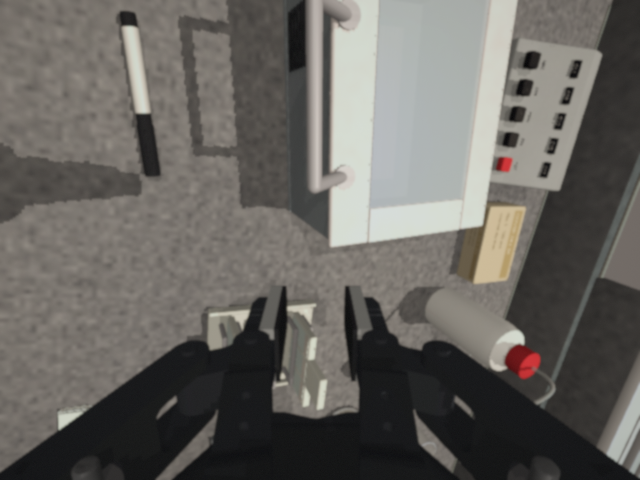

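The bar is clear at (318,95), with its legs at (345,10) and (345,178) and nothing between. Its centre is local (-0.108, 0), z 0.1495 and yaw 11°, which matches the given 188 mm and 149 mm.

Run:
```python
from h import *; from bench import r
R=tool(11,22);b=np.array([.5140,.1454,.1495])
go(r.get_obs(),(b+R.apply([0,0,-.05]),R),(b,R))
```

```text
[92.0, -1.7, 59.5] [0.001, 0.003, -0.002]
[92.1, -1.8, 109.5] [0.001, 0.003, -0.002]
```

Call:
{"name": "step_arm", "arguments": {"moves": [[35, -1, 10, 0, 0, 0, 30], [70, -2, 30, 0, 0, 0, 30], [92, -2, 50, 0, 0, 0, 30], [92, -2, 62, 0, 0, 0, 30], [92, -2, 80, 0, 0, 0, 30], [92, -2, 98, 0, 0, 0, 30], [92, -2, 107, 0, 0, 0, 30], [92, -2, 109, 0, 0, 0, 30]]}}

```text
clock: 12.05
tcp_pos: [0.5205, 0.1466, 0.1315]
orientation: [1.824, 2.208, 0.426]
contact_force: [-0.3, -0.4, -0.3]
grip_width: 0.0297
gripper_force: 0.0
```

Run:
```python
from h import *; from bench import r
o=r.get_obs();print(o["joints"].round(2),o["contact_force"])
go(o,([.5140,.1454,.1495],tool(11,22)))
```

```text
[-0.95  0.27  0.58  2.28 -0.25  0.26  0.  ] [-0.3360479  -0.38026896 -0.34907419]
[0.1, 0.6, -0.4] [-0.0, 0.004, -0.002]
```

Call:
{"name": "step_arm", "arguments": {"moves": [[0, 0, 0, 0, 0, 0, 20], [0, 0, 0, 0, 0, 0, 13], [0, 0, 0, 0, 0, 0, 8], [0, 0, 0, 0, 0, 0, 5], [0, 0, 0, 0, 0, 0, 5], [0, 0, 0, 0, 0, 0, 5]], "grip_force": 50}}

```text
clock: 12.65
tcp_pos: [0.5208, 0.1479, 0.1334]
orientation: [1.822, 2.208, 0.433]
contact_force: [2.0, -3.8, 6.2]
grip_width: 0.0084
gripper_force: 49.1
```

```bash
cat > arc.py <<'E'
from h import *; from bench import r
import sys
o=r.get_obs();print(o["tcp_pos"],o["orientation"],o["joints"].round(2),o["contact_force"].round(1),o["grip_width"],o["clock"])
Rz=Ro.from_euler('Z',11,degrees=True);h=np.array([.6985,.1813,.115])
R0=Ro.from_rotvec(o["orientation"]);g=Rz.inv().apply(o["tcp_pos"]-R0.apply([0,0,.0187])-h)
a=np.degrees(np.arctan2(g[2],-g[0]))-10.25;print("lid deg",a,"radius",np.hypot(g[0],g[2]),g[1])
for th in map(float,sys.argv[1:]):
    rad=np.radians(th+10.25)
    gg=h+Rz.apply([-.191*np.cos(rad),0,.191*np.sin(rad)])
    go(o,(gg,tool(11,22-th)))
E
python3 arc.py 0 3 6 10 14 18 22 26
```

```text
[0.52076226 0.14792895 0.13343485] [1.8219732  2.20812899 0.43308298] [-0.95  0.27  0.58  2.28 -0.24  0.26 -0.  ] [ 2.  -3.8  6.2] 0.008422479695123717 12.65
lid deg 0.5207885027484309 radius 0.1912802541185621 0.001171971689454091
[-1.2, -0.8, 1.6] [0.004, 0.001, -0.001]
[-1.2, 3.8, -6.7] [0.056, 0.001, -0.001]
[-1.2, 8.9, -14.8] [0.109, 0.001, -0.001]
[-1.2, 16.2, -25.1] [0.178, 0.001, -0.001]
[-1.2, 24.3, -34.9] [0.248, 0.001, -0.001]
[-1.2, 33.0, -44.1] [0.318, 0.001, -0.001]
[-1.2, 42.4, -52.7] [0.388, 0.001, -0.001]
[-1.2, 52.3, -60.6] [0.458, 0.001, -0.001]
```

Call:
{"name": "step_arm", "arguments": {"moves": [[-1, 1, -3, 0.02, 0, 0, 4], [-1, 4, -7, 0.056, 0, 0, 4], [-1, 6, -11, 0.082, 0, 0, 4], [-1, 9, -15, 0.109, 0, 0, 4], [-1, 12, -20, 0.143, 0, 0, 4], [-1, 16, -25, 0.178, 0, 0, 4], [-1, 16, -25, 0.178, 0, 0, 4]]}}

```text
clock: 13.35
tcp_pos: [0.5256, 0.1488, 0.162]
orientation: [1.908, 2.315, 0.24]
contact_force: [4.5, 0.5, -3.6]
grip_width: 0.0082
gripper_force: 49.8
```

```bash
python3 arc.py 10 13 17 21 25 29 32
```

```text
[0.5255968  0.14878412 0.16200173] [1.90760988 2.31525484 0.23993957] [-0.93  0.29  0.6   2.12 -0.23  0.59  0.01] [ 4.5  0.5 -3.6] 0.008231516146120261 13.35
lid deg 9.713085682862904 radius 0.1912690868323687 0.001084443882224728
[-1.1, 0.8, -0.7] [-0.002, 0.001, 0.001]
[-1.1, 5.3, -9.0] [0.05, 0.001, 0.001]
[-1.1, 12.1, -19.8] [0.12, 0.001, 0.001]
[-1.1, 19.6, -30.0] [0.19, 0.001, 0.0]
[-1.1, 27.7, -39.7] [0.259, 0.001, 0.0]
[-1.1, 36.6, -48.8] [0.329, 0.001, 0.0]
[-1.1, 43.6, -55.2] [0.382, 0.001, 0.0]
```

Call:
{"name": "step_arm", "arguments": {"moves": [[0, 3, -5, 0.025, 0, 0, 4], [0, 5, -9, 0.05, 0, 0, 4], [0, 9, -14, 0.085, 0, 0, 4], [0, 12, -20, 0.12, 0, 0, 4], [0, 16, -25, 0.155, 0, 0, 4], [0, 20, -30, 0.19, 0, 0, 4], [0, 28, -40, 0.259, 0, 0, 4], [0, 28, -40, 0.259, 0, 0, 4]]}}

```text
clock: 14.15
tcp_pos: [0.5435, 0.1522, 0.2063]
orientation: [-1.976, -2.397, 0.067]
contact_force: [-1.6, 0.3, -0.8]
grip_width: 0.0079
gripper_force: 51.0
```

```bash
python3 arc.py 25 28 31 34 37 40 43
```

```text
[0.54352303 0.15221449 0.20625285] [-1.97584541 -2.39738323  0.06699563] [-0.84  0.4   0.6   1.84 -0.26  1.04  0.06] [-1.6  0.3 -0.8] 0.007884750586408447 14.15
lid deg 24.807974369574218 radius 0.19137113871935932 0.0010393561412621632
[-1.0, 0.7, -0.3] [-0.003, 0.001, 0.0]
[-1.0, 5.3, -8.7] [0.05, 0.001, 0.0]
[-1.0, 10.2, -16.8] [0.102, 0.001, 0.0]
[-1.0, 15.6, -24.6] [0.154, 0.001, 0.0]
[-1.1, 21.5, -32.2] [0.207, 0.001, 0.0]
[-1.1, 27.6, -39.4] [0.259, 0.001, 0.0]
[-1.1, 34.2, -46.3] [0.311, 0.001, 0.0]
```

The reported width is drifting down slightly (8.4 to 7.9 mm), so I'll check how the bar sits in the pads and the true lid angle.

```bash
cat > lid.py <<'E'
from h import *; from bench import r
import sys
Rz=Ro.from_euler('Z',11,degrees=True);h=np.array([.6985,.1813,.115])
for n in("wrist","top","side"):
    f=r.grab_frame(n);p=cloud(f).reshape(-1,3);c=f["image"].reshape(-1,3).astype(int)
    if len(sys.argv)>1 and n==sys.argv[1]: cv2.imwrite(f"pics/{sys.argv[2]}.png",f["image"][...,::-1])
    l=Rz.inv().apply(p-h);white=(c.min(1)>150)
    m=l[white&(l[:,0]<-.02)&(l[:,0]>-.17)&(abs(l[:,1])<.112)&(l[:,2]>.02)&(np.hypot(l[:,0],l[:,2])<.168)]
    if len(m)<50: print(n,"few",len(m));continue
    for _ in range(4):
        A=np.c_[m[:,0],np.ones(len(m))];s=np.linalg.lstsq(A,m[:,2],rcond=None)[0]
        e=m[:,2]-A@s;m=m[abs(e)<max(.003,1.5*e.std())]
    print(n,len(m),"angle",np.degrees(np.arctan(-s[0])).round(2),"std",e.std().round(4),"offs",s[1].round(4))
E
python3 lid.py wrist w7
```

```text
wrist 54731 angle 24.5 std 0.0008 offs 0.0061
top 1552 angle 23.91 std 0.0015 offs 0.0083
side 1500 angle 24.02 std 0.001 offs 0.006
```

View pics/w7.png

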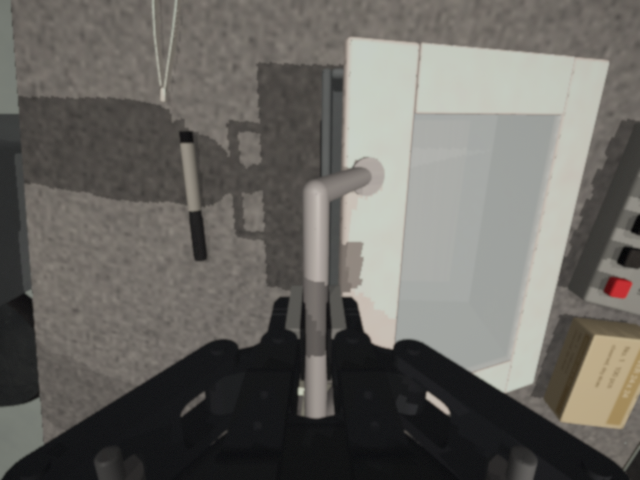

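The bar is firmly between the pads at (316,310). The lid plane reads 24–24.5° against 24.8° from the arm pose, so there is no slip. I'll continue.

Call:
{"name": "step_arm", "arguments": {"moves": [[0, 3, -4, 0.025, 0, 0, 4], [0, 5, -9, 0.05, 0, 0, 4], [0, 10, -17, 0.102, 0, 0, 4], [0, 15.5, -24.6, 0.154, 0, 0, 4], [0, 21.5, -32, 0.207, 0, 0, 4], [0, 27.6, -39.4, 0.259, 0, 0, 4], [0, 34, -46.3, 0.311, 0, 0, 4], [0, 34, -46.3, 0.311, 0, 0, 4]]}}

```text
clock: 15.1
tcp_pos: [0.5787, 0.159, 0.2507]
orientation: [-1.832, -2.222, 0.413]
contact_force: [-5.7, 1.0, 3.4]
grip_width: 0.0082
gripper_force: 51.7
```

```bash
python3 arc.py 43 45 47 49 50 50.5
```

```text
[0.5787132  0.15901444 0.25069362] [-1.83213424 -2.22213906  0.4131475 ] [-0.71  0.61  0.58  1.47 -0.3   1.53  0.11] [-5.7  1.   3.4] 0.008166058296636736 15.1
lid deg 42.816215870000946 radius 0.1915957246911262 0.0009936172912217284
[-1.0, 0.8, -0.2] [-0.0, 0.001, -0.0]
[-1.0, 3.8, -5.8] [0.034, 0.001, -0.0]
[-1.0, 7.0, -11.3] [0.069, 0.001, -0.0]
[-1.0, 10.4, -16.6] [0.104, 0.001, -0.0]
[-1.0, 12.2, -19.3] [0.122, 0.001, -0.0]
[-1.0, 13.1, -20.6] [0.13, 0.001, -0.0]
```

Call:
{"name": "step_arm", "arguments": {"moves": [[0, 2, -3, 0.015, 0, 0, 4], [0, 4, -6, 0.034, 0, 0, 4], [0, 7, -11, 0.069, 0, 0, 4], [0, 10.4, -16.6, 0.104, 0, 0, 4], [0, 12.4, -19.6, 0.124, 0, 0, 4], [0, 12.4, -19.6, 0.124, 0, 0, 4], [0, 12.4, -19.6, 0.124, 0, 0, 4], [0, 12.4, -19.6, 0.124, 0, 0, 4]]}}

```text
clock: 15.9
tcp_pos: [0.597, 0.1625, 0.2654]
orientation: [-1.77, -2.146, 0.535]
contact_force: [-5.3, 0.0, 5.2]
grip_width: 0.0081
gripper_force: 51.7
```

```bash
python3 arc.py 50 50.5; python3 lid.py side s8; python3 arc.py | tail -1
```

```text
[0.59704124 0.16254278 0.26538315] [-1.76969353 -2.14632819  0.53518914] [-0.65  0.7   0.57  1.31 -0.32  1.72  0.11] [-5.3  0.   5.2] 0.008061854623251437 15.9
lid deg 50.257266519426786 radius 0.1917418175452964 0.0009490176127819248
[-0.9, 0.2, 1.1] [0.0, 0.0, -0.0]
[-0.9, 0.9, -0.3] [0.009, 0.0, -0.0]
wrist 42731 angle 49.79 std 0.001 offs 0.0089
top 1024 angle 49.71 std 0.0015 offs 0.0121
side 152 angle 22.74 std 0.0012 offs 0.0834
lid deg 50.257612213968585 radius 0.19174950541880723 0.0010023783127459966
```

View pics/s8.png

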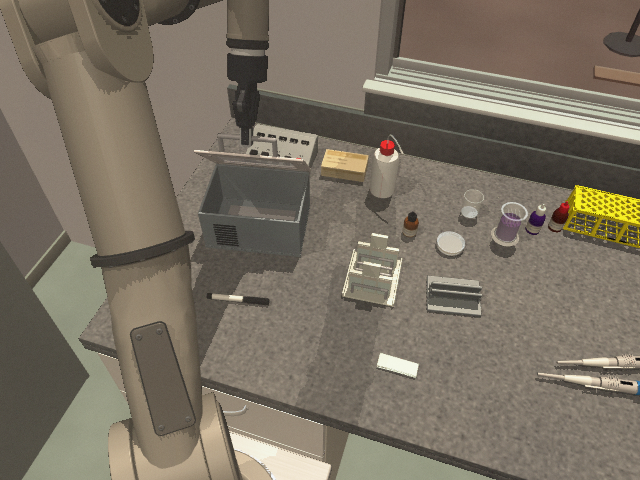

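The lid is open and held near (245,140) in the side view, at 49.7–50.3° and steady. Both carriers stand in the rack at (375,270), the stand is empty and the bystanders haven't moved. (The side view's angle fit had too few lid points, so I ignored it.)

```bash
python3 -c "
from bench import r
print(r.get_obs()['qvel'].round(4)); print(r.hand_in())"
```

```text
[ 0.001   0.0004  0.0003  0.      0.0005 -0.0007  0.001 ]
the job is handed in; nothing more can be done
None
```

The carrier stands upright and fully down in the rack's front slot, released, and the arm is holding the lid still at about 50°; I handed the job in at about 16 s of the 51 s allowed, and no verdict was returned.

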